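# Post a lens cap through the sprung flap of the return box

## Robot

A 6-joint arm with a two-finger parallel gripper is mounted at the origin on the work surface. World frame = base frame: x ahead of the robot, y to its left, z up, the work surface at z = 0. Lengths are in m, angles in rad, forces in N, time in s.
With the tool pointing down it reaches from about 0.325 to 0.775 m from the base axis. Payload 5.5 kg.
Tool frame: the origin (TCP) lies at the very end of the fingers, on their centre line; the grasp point (between the pads) lies 19 mm behind it; z points along the fingers, y is the line along which they close (so a half turn about z gives the same grasp; the last joint's range is limited). The gripper opens to 85 mm and grips with 20 to 120 N. Pads are 22 mm wide; open, the fingers measure 114 mm over their backs; the gripper's body (76 mm by 85 mm) begins 54 mm behind the grasp point. The pads swing forward as they close: fully open they stand 13 mm farther back than shut.
Start: joints at [1.222, 0.091, 1.231, -0, 1.82, -0.057], TCP at [0.173, 0.575, 0.231] pointing down, gripper open.
Joint ranges: [-2.87, 2.87], [-0.86, 2.18], [0.17, 2.46], [-1.51, 4.65], [0.06, 2.69], [-2.65, 2.65]. Speed limits (rad/s): [2.57, 2.57, 3.01, 3.14, 3.14, 3.14].

## Interface

Orientations are given as a 3x3 rotation matrix whose columns are the frame's x, y, z axes.
In Python, from workcell import robot gives the robot as it stands.
- The arm moves only by the shell command python3 -m creep 'ROWS' [FORCE]. ROWS is JSON, a list of rows, each an object of numbers: "dx", "dy", "dz": the shift along the tool's x, y, z in mm; "wx", "wy", "wz": the turn, a rotation vector about the tool's x, y, z in degrees; "fingers": the opening, from 0 (shut) to 1 (fully open). A call has exactly 5 rows; each row is the pose to reach, as a shift and turn from the pose commanded when the call began, along the tool's axes at that moment; what a row does not reach only later rows make up. A row lasts 1/8 s, in which the tool goes at most 62.5 mm and 10.7 degrees, less where a joint would pass 70% of its speed; a pose out of reach is approached as far as the arm can. A call with a gripper value outside its range is refused whole. The fingers move at their own pace and stop on an object; FORCE is the grip in N (left out, the last holds). Time passes only in rows, so rows that repeat a pose let the fingers close, or fill a call up. It gives the time, the measured TCP pose, the force, the opening and the grip force at its end, in the units of the state.
- robot.get_state(): the state, without advancing time (a new reading comes with each control period).
- robot.capture(name): name is "scene" or "top"; returns a dict with "image" (420x560x3 uint8, blue, green, red), "depth" (420x560 float32, m along the optical axis (not along the pixel's ray), 0 where there is no reading), "vertical_fov" (degrees; the focal length in pixels is half the picture's height over the tangent of half this angle, whatever the lens; pixels are square), "cx", "cy" (the principal point, pixels), "R" (3x3) and "t" (3): a world point X has camera coordinates R X + t. Camera axes: x right, y down, z forward; pixel columns grow to the right and rows downward; lengths in m; the calibration is good to about 2 mm. A picture is of the moment at which its call begins.
- robot.close_job(): hands the job in; it is judged then, once.
The state is a dict: "time_s": time; "qpos": joint angles; "qvel": joint speeds; "effort": joint torques, N m; "tool_pos": TCP position; "tool_rot": TCP orientation; "wrist_force": force on the tool from outside, world axes, zero at the start; "moment": the same for the moment, N m; "opening": finger opening in m; "grip_force": force on a finger pad.
Only numpy, scipy, OpenCV 4.12 (cv2) and the standard library are available. Lean on these libraries where they do the work, as an engineer would, in place of code of your own. Each camera call takes 0.05 s, during which the arm holds its last target. There are 200 camera calls.

## Task

Post the red lens cap into the white return box: with one finger push the yellow self-closing flap open and keep it open, while the other finger pushes the cap along the ledge and over the lip so that it drops into the box; then draw back so that the flap shuts behind it. Never shove the cap against the closed flap, and do not grip or lift it. Leave the lens, hood, blower and filter standing around the box where they are.

Things in the scene. Friction and masses are not known exactly. Their poses are not given: they have to be found in the camera images.
- return_box: White box with a clear side, fixed to the shelf, 70 mm wide (its x), y from -104 to +100 mm; +y is the posting direction. Origin: on the shelf under the middle of the lip; z up. Flat ledge at z = 120 mm from y = -104 mm to the lip at y = 0. Two grey rails on it, 10 mm high, leave a gutter 50 mm wide, open at both ends. Inside it is hollow down to z = 4 mm, under the ledge too.
- lip (a point): Middle of the lip, the ledge's end edge: box frame (0, 0, 120 mm), axes as the box. Beyond it is the opening, 62 mm wide (x), y = 0 to 92 mm, covered by the yellow flap, which when shut rises at 0.41 rad from the lip to its hinge.
- hinge (a point): Middle of the flap's hinge line, which runs along the box's x: box frame (0, 92, 160 mm). The white cheeks beside the flap stand up to about 15 mm above it; the end wall behind the hinge (y = 96 to 100 mm) is 162 mm tall.
- flap (a joint): Angle of the slick yellow flap (58 x 96 x 3 mm), rad: 0 shut, grows to 1.3 as its free edge, at the lip, swings down and in. A spring shuts it when let go: a push of 0.5 N near the free edge opens it, up to 4 N at 30 mm from the hinge. A finger at ledge height opens it wider the nearer it comes to the hinge.
- flap_edge (a point): Middle of the flap's free edge, on its upper face; 96 mm from the hinge. It moves with the flap.
- cap: Red round plastic lens cap, 42 mm in diameter, 14 mm thick, about 25 g, lying flat in the gutter, its centre 28 to 42 mm before the lip. Origin: centre of its underside. Once its centre is 5 to 15 mm past the lip and the flap is open some 0.5 rad or more, it tips and slides in.
- lens: Silver metal lens standing on the shelf beside the box, 66 mm in diameter, 70 mm tall; origin at the centre of its underside. To be left alone.
- hood: Blue-grey hard silicone lens hood standing on the shelf beside the box, 68 mm across its upper rim, 45 mm tall; origin at the centre of its underside. To be left alone.
- blower: Orange blower bulb standing on the shelf beside the box, 54 mm in diameter, 92 mm tall with its nozzle upwards; origin at the centre of its underside. To be left alone.
- filter: Square glass filter in a grey plastic frame lying flat on the shelf beside the box, 78 mm square, 8 mm thick; origin at the centre of its underside. To be left alone.
There are look-alikes about, which are no part of the job. Of the things like the return_box, leave any that is orange; of the rest the larger one is meant. Several things have the shape of the cap; the one meant has the colours described above.

How it is judged:
By the outcome, as a careful person would: the job done as asked, in the order asked, and still so for the second after the job is handed in, with the robot touching nothing.
It also fails if it takes over 38 s, if anything falls off the work surface, if the arm or the gripper's body presses on something with over 40 N, if the wrist force passes 120 N, or if a joint passes its speed limit or range.

## Working session

There is one attempt and no reset: what is moved stays moved. The work goes in short steps, Python scripts to look and compute and a shell command to move; the robot and the scene stay as the last step left them, time stands still between calls to the robot, and variables do not carry over. Pictures are saved under pics/ and viewed, at most 10 in all, crops included, and the job is handed in when it is done.

```bash
ls; mkdir -p pics; cat > h.py <<'E'
import numpy as np, cv2, pickle
from workcell import robot
def cap(name,fn):
    c=robot.capture(name); cv2.imwrite('pics/'+fn+'.png',c['image']); pickle.dump(c,open(fn+'.pkl','wb')); return c
def world(c):
    h,w=c['depth'].shape; f=h/2/np.tan(np.radians(c['vertical_fov'])/2)
    v,u=np.mgrid[:h,:w]; d=c['depth']
    p=np.stack([(u-c['cx'])/f*d,(v-c['cy'])/f*d,d],-1)
    return (p-np.array(c['t']))@np.array(c['R'])
def proj(c,X):
    f=c['depth'].shape[0]/2/np.tan(np.radians(c['vertical_fov'])/2)
    q=np.array(c['R'])@X+np.array(c['t']); return q[:2]/q[2]*f+[c['cx'],c['cy']]
E
python3 - <<'E'
from h import *
for n in('scene','top'):
    c=cap(n,n+'0'); print(n,c['vertical_fov'],c['R'],c['t'])
s=robot.get_state(); print(s['time_s'],s['tool_pos'],s['tool_rot'],s['wrist_force'],s['opening'])
E
```

```text
pics
scene 47.525740406989755 [[ 0.04323851  0.99898372 -0.01272636]
 [ 0.69313938 -0.03916977 -0.71973852]
 [-0.71950555  0.02229928 -0.69412859]] [-0.10917022 -0.28237946  1.49183926]
top 42.71395600192029 [[ 0.02497349 -0.99962697 -0.01105649]
 [-0.99509088 -0.02379766 -0.09606153]
 [ 0.09576257  0.01340121 -0.99531399]] [0.1146779  0.56826905 1.15183705]
0.1 [0.17249461 0.57441876 0.2302355 ] [[-9.57736570e-01  2.87646092e-01 -6.22911403e-04]
 [ 2.87646742e-01  9.57735131e-01 -1.66474640e-03]
 [ 1.17726338e-04 -1.77356694e-03 -9.99998420e-01]] [ 0.0849279   0.13163521 -0.00152479] 0.08595530981445455
```

View pics/scene0.png

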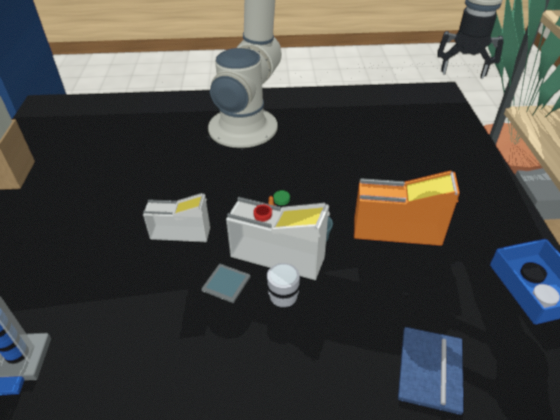

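View pics/top0.png

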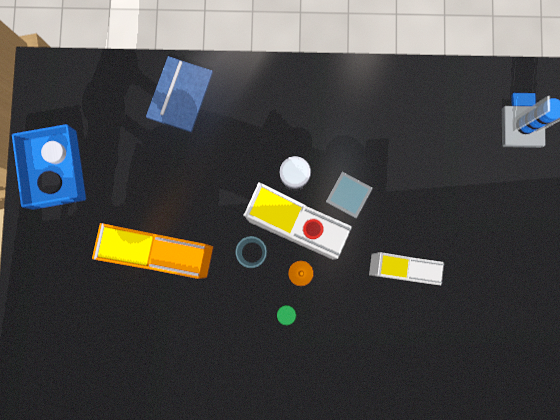

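The larger white box is at about (298,220) in the top picture. The red cap is at (313,229) on its ledge and the yellow flap is around (275,209), so posting runs left and up. The lens (295,172), filter (350,194), hood (251,252) and blower (301,273) stand around it. Next I measure the box.

```bash
cat > meas.py <<'E'
from h import *
from scipy.optimize import least_squares
def masks(c):
    hsv=cv2.cvtColor(c['image'],cv2.COLOR_BGR2HSV); H,S,V=cv2.split(hsv)
    return H,S,V
def bigblob(m,near):
    n,l,st,ce=cv2.connectedComponentsWithStats(m.astype(np.uint8))
    k=min(range(1,n),key=lambda i:np.hypot(*(ce[i]-near))-(1e3 if st[i,4]>60 else 0)); return l==k
if __name__=='__main__':
    for n,cn,fn in(('top',(313,229),(275,209)),('scene',(263,213),(302,217))):
        c=pickle.load(open(n+'0.pkl','rb')); W=world(c); H,S,V=masks(c)
        red=bigblob(((H<6)|(H>174))&(S>150)&(V>60),cn); yel=bigblob((H>22)&(H<35)&(S>120)&(V>100),fn)
        for nm,m in(('red',red),('yel',yel)):
            P=W[m&(c['depth']>0)]; print(n,nm,len(P),P.mean(0).round(4),np.percentile(P[:,2],[2,25,50,75,98]).round(4))
            if nm=='yel':
                # plane & corners
                k=P.mean(0);U,s,vt=np.linalg.svd(P-k,full_matrices=False); nn=vt[2]*np.sign(vt[2,2]); print(' normal',nn.round(3),'tilt',np.arccos(nn[2]).round(3),'up dir yaw',np.arctan2(-nn[1],-nn[0]))
                rr=cv2.minAreaRect((P[:,:2]*1000).astype(np.float32)); print(rr)
        if n=='top':
            # white top region: height 0.115-0.185 near
            B=(W[...,2]>.112)&(W[...,2]<.18)&(np.hypot(W[...,0]-W[red][:,0].mean(),W[...,1]-W[red][:,1].mean())<.25)&(c['depth']>0)
            B=bigblob(B,(298,222)); P=W[B]; rr=cv2.minAreaRect((P[:,:2]*1000).astype(np.float32)); print('box',rr,cv2.boxPoints(rr).round(0).tolist(),B.sum())
    R=np.array
E
python3 meas.py
```

```text
top red 303 [0.529  0.0564 0.1347] [0.1309 0.1333 0.1348 0.1361 0.139 ]
top yel 1294 [0.5641 0.1319 0.1414] [0.122  0.1323 0.1413 0.1511 0.1601]
 normal [-0.176 -0.37   0.912] tilt 0.423 up dir yaw 1.126014793791325
((564.925537109375, 133.9566650390625), (92.80662536621094, 58.0028076171875), 66.54996490478516)
box ((545.7853393554688, 87.61215209960938), (207.3893280029297, 70.48518371582031), 67.34428405761719) [[473.0, 5.0], [538.0, -22.0], [618.0, 170.0], [553.0, 197.0]] 3576
scene red 223 [0.534  0.0555 0.1336] [0.1255 0.1329 0.1343 0.1353 0.1372]
scene yel 544 [0.5604 0.1321 0.1415] [0.1234 0.1325 0.1416 0.1507 0.1582]
 normal [-0.162 -0.364  0.917] tilt 0.41 up dir yaw 1.1507560150804246
((559.6531982421875, 131.13133239746094), (85.08889770507812, 49.217247009277344), 68.16072082519531)
```

```bash
python3 -m creep '[{"dx":-50,"dy":-38,"wz":1,"fingers":0.88},{"dx":-100,"dy":-76,"wz":2,"fingers":0.88},{"dx":-150,"dy":-114,"wz":3,"fingers":0.88},{"dx":-200,"dy":-152,"wz":4.5,"fingers":0.88},{"dx":-250,"dy":-190,"wz":6,"fingers":0.88}]' 20
```

```text
$[0]: bad value
```

```bash
python3 - <<'E'
from h import *
c=pickle.load(open('scene0.pkl','rb')); W=world(c)
# start pose fingers: profile of points below tool
s=np.array([.1725,.5744,.2302]);ty=np.array([.2876,.9577])
D=(W[...,:2]-s[:2]); m=(np.hypot(D[...,0],D[...,1])<.09)&(W[...,2]>.15)&(W[...,2]<.36)
P=W[m]; a=(P[:,:2]-s[:2])@ty
for lo in range(-65,66,10):
    q=P[(a*1e3>lo)&(a*1e3<=lo+10)]
    if len(q): print(lo,len(q),np.percentile(q[:,2],[0,5,50]).round(3))
E
```

```text
-65 110 [0.26  0.273 0.321]
-55 130 [0.247 0.253 0.291]
-45 119 [0.246 0.26  0.309]
-35 108 [0.297 0.306 0.326]
-25 85 [0.303 0.31  0.333]
-15 84 [0.303 0.306 0.332]
-5 80 [0.303 0.306 0.328]
5 92 [0.302 0.306 0.33 ]
15 79 [0.304 0.309 0.331]
25 92 [0.301 0.307 0.33 ]
35 110 [0.244 0.251 0.303]
45 123 [0.245 0.251 0.287]
55 135 [0.25  0.275 0.323]
65 74 [0.288 0.291 0.312]
```

The fully open fingertips sit about 13 mm above the TCP, as the description says. The row was refused, perhaps because every key has to be present.

```bash
python3 -m creep '[{"dx":-50,"dy":-38,"dz":0,"wx":0,"wy":0,"wz":1,"fingers":0.88},{"dx":-100,"dy":-76,"dz":0,"wx":0,"wy":0,"wz":2,"fingers":0.88},{"dx":-150,"dy":-114,"dz":0,"wx":0,"wy":0,"wz":3,"fingers":0.88},{"dx":-200,"dy":-152,"dz":0,"wx":0,"wy":0,"wz":4.5,"fingers":0.88},{"dx":-250,"dy":-190,"dz":0,"wx":0,"wy":0,"wz":6,"fingers":0.88}]' 20
```

```text
time_s: 0.72
tool_pos: [0.3572, 0.3202, 0.2309]
tool_rot: [[-0.922, 0.387, -0.0], [0.387, 0.922, -0.0], [0.0, -0.0, -1.0]]
wrist_force: [0.0, 0.3, -0.4]
opening: 0.075
grip_force: 0.0
```

```bash
python3 -m creep '[{"dx":-55,"dy":-34,"dz":0,"wx":0,"wy":0,"wz":0,"fingers":0.88},{"dx":-110,"dy":-68,"dz":0,"wx":0,"wy":0,"wz":0,"fingers":0.88},{"dx":-165,"dy":-102,"dz":0,"wx":0,"wy":0,"wz":0,"fingers":0.88},{"dx":-220,"dy":-136,"dz":0,"wx":0,"wy":0,"wz":0,"fingers":0.88},{"dx":-264,"dy":-164,"dz":0,"wx":0,"wy":0,"wz":0,"fingers":0.88}]'
python3 - <<'E'
from h import *
c=cap('scene','s1');W=world(c);s=robot.get_state();p=np.array(s['tool_pos']);R=np.array(s['tool_rot']);print(p.round(4),s['wrist_force'])
th=np.radians(67.2);d=np.array([np.cos(th),np.sin(th)]);bx=np.array([d[1],-d[0]]);L=np.array([.5465,.0896])
print('tcp box',((p[:2]-L)@bx).round(4),((p[:2]-L)@d).round(4))
X=(W-p)@R; m=(np.abs(X[...,0])<.02)&(np.abs(X[...,1])<.08)&(X[...,2]>-.06)&(X[...,2]<.01)
P=X[m]*1e3
for lo in range(-65,66,5):
    q=P[(P[:,1]>lo)&(P[:,1]<=lo+5)]
    if len(q): print(lo,len(q),np.percentile(q[:,2],[98,100]).round(1))
im=c['image'].copy()
def bw(x,y,z): return np.r_[L+(x*bx+y*d)/1e3,z/1e3]
for pts in([(-35,-104,120),(35,-104,120),(35,0,120),(-35,0,120)],[(-29,4,122),(29,4,122),(29,92,160),(-29,92,160)]):
    cv2.polylines(im,[np.array([proj(c,bw(*q)) for q in pts]).round().astype(int)],True,(255,0,255),1)
cv2.imwrite('pics/s1c.png',cv2.resize(im[100:300,170:380],None,fx=2.8,fy=2.8))
E
```

```text
time_s: 1.35
tool_pos: [0.5374, 0.0668, 0.2309]
tool_rot: [[-0.922, 0.386, -0.0], [0.386, 0.922, 0.0], [0.0, -0.0, -1.0]]
wrist_force: [0.6, 0.9, 0.6]
opening: 0.0752
grip_force: 0.0
[0.5402 0.0606 0.2295] [-3.24868713 -4.37636693 -1.33672366]
tcp box 0.0054 -0.0292
-65 1 [-58.8 -58.8]
-60 3 [-53.4 -53.3]
-55 5 [-53.8 -53.8]
-50 12 [-24.  -23.2]
-45 30 [-18.5 -17.1]
-40 39 [-17.5 -15.6]
-35 102 [-12.4 -11.6]
40 23 [-15.7 -14.9]
45 52 [-13.4 -12.5]
50 45 [-18.8 -18.6]
55 40 [-23.3 -23. ]
60 2 [-57.4 -57.4]
65 2 [-57.7 -57.7]
```

View pics/s1c.png

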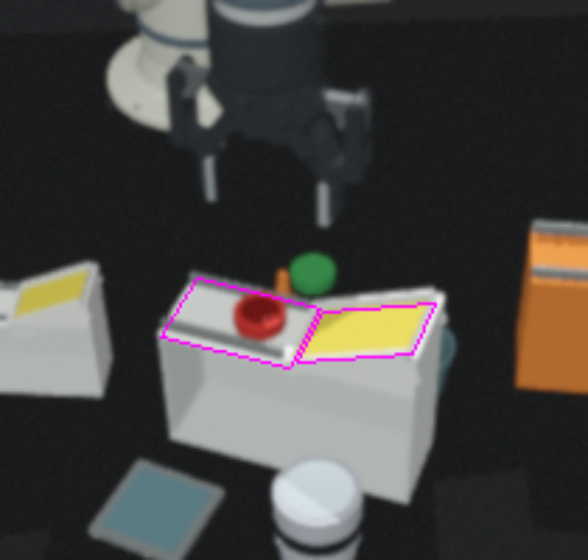

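The projected outline lies on the box to within a couple of mm. The fingers are above the gutter, with the rear tip near (210,195) and the front tip near (323,222), and the cap is at (260,315). I descend part way, shifted 3 mm back.

```bash
python3 -m creep '[{"dx":0,"dy":-3,"dz":20,"wx":0,"wy":0,"wz":0,"fingers":0.88},{"dx":0,"dy":-3,"dz":50,"wx":0,"wy":0,"wz":0,"fingers":0.88},{"dx":0,"dy":-3,"dz":80,"wx":0,"wy":0,"wz":0,"fingers":0.88},{"dx":0,"dy":-3,"dz":95,"wx":0,"wy":0,"wz":0,"fingers":0.88},{"dx":0,"dy":-3,"dz":95,"wx":0,"wy":0,"wz":0,"fingers":0.88}]'
python3 -m creep '[{"dx":0,"dy":0,"dz":0,"wx":0,"wy":0,"wz":0,"fingers":0.88},{"dx":0,"dy":0,"dz":0,"wx":0,"wy":0,"wz":0,"fingers":0.88},{"dx":0,"dy":0,"dz":0,"wx":0,"wy":0,"wz":0,"fingers":0.88},{"dx":0,"dy":0,"dz":0,"wx":0,"wy":0,"wz":0,"fingers":0.88},{"dx":0,"dy":0,"dz":0,"wx":0,"wy":0,"wz":0,"fingers":0.88}]'
cat > look.py <<'E'
from h import *; import sys
fn=sys.argv[1]; c=cap('scene',fn);W=world(c);s=robot.get_state();p=np.array(s['tool_pos'])
th=np.radians(67.2);d=np.array([np.cos(th),np.sin(th)]);bx=np.array([d[1],-d[0]]);L=np.array([.5465,.0896])
print('tcp box mm',(1e3*np.r_[(p[:2]-L)@bx,(p[:2]-L)@d,p[2]]).round(1),np.round(s['wrist_force'],2),s['opening'])
B=1e3*np.stack([(W[...,:2]-L)@bx,(W[...,:2]-L)@d,W[...,2]],-1)
for lo in range(-90,95,5):
    m=(np.abs(B[...,0])<14)&(B[...,1]>lo)&(B[...,1]<=lo+5)&(B[...,2]>100)&(B[...,2]<182)&(c['image'].max(-1)<1000)
    g=c['image'][m].astype(int); grey=(np.ptp(g,axis=1)<40) if len(g) else []
    z=B[m][:,2]
    if len(z): print(lo,len(z),z.min().round(),z.max().round(), 'grey z',np.percentile(z[grey],[2,98]).round() if sum(grey) else '')
cv2.imwrite('pics/'+fn+'c.png',cv2.resize(c['image'][130:290,200:350],None,fx=3.7,fy=3.7,interpolation=cv2.INTER_CUBIC))
E
python3 look.py s2
```

```text
time_s: 2.02
tool_pos: [0.5348, 0.066, 0.1351]
tool_rot: [[-0.922, 0.386, -0.003], [0.386, 0.922, -0.0], [0.002, -0.001, -1.0]]
wrist_force: [0.0, 0.5, 1.2]
opening: 0.0752
grip_force: 0.0
time_s: 2.65
tool_pos: [0.5355, 0.066, 0.1364]
tool_rot: [[-0.922, 0.386, 0.0], [0.386, 0.922, -0.0], [-0.0, 0.0, -1.0]]
wrist_force: [0.0, -0.1, 0.0]
opening: 0.0751
grip_force: 0.0
tcp box mm [ -1.  -26.  136.3] [-0.16  0.2   0.56] 0.07507001705112233
-90 17 118.0 123.0 grey z [118. 122.]
-85 21 118.0 123.0 grey z [118. 123.]
-80 28 118.0 180.0 grey z [118. 178.]
-75 37 118.0 176.0 grey z [119. 175.]
-70 45 118.0 181.0 grey z [119. 180.]
-65 75 118.0 182.0 grey z [120. 180.]
-60 17 119.0 136.0 grey z [119. 126.]
-55 24 118.0 137.0 grey z [119. 120.]
-50 24 132.0 137.0 grey z 
-45 20 129.0 137.0 grey z 
-40 20 133.0 136.0 grey z 
-35 26 128.0 137.0 grey z 
-30 28 119.0 137.0 grey z [119. 119.]
-25 36 120.0 137.0 grey z [120. 122.]
-20 36 118.0 135.0 grey z [118. 130.]
-15 20 118.0 123.0 grey z [118. 122.]
-10 21 119.0 122.0 grey z [119. 122.]
-5 14 117.0 123.0 grey z [117. 123.]
0 18 121.0 127.0 grey z 
5 17 124.0 128.0 grey z 
10 28 126.0 180.0 grey z [152. 180.]
15 53 127.0 181.0 grey z [152. 181.]
20 47 131.0 180.0 grey z [156. 180.]
25 37 131.0 180.0 grey z [159. 179.]
30 19 133.0 138.0 grey z 
35 22 135.0 143.0 grey z 
40 17 138.0 143.0 grey z 
45 20 141.0 145.0 grey z 
50 23 143.0 146.0 grey z 
55 16 145.0 149.0 grey z 
60 25 146.0 152.0 grey z 
65 17 148.0 154.0 grey z 
70 22 150.0 156.0 grey z 
75 24 153.0 159.0 grey z 
80 22 156.0 161.0 grey z 
85 19 159.0 165.0 grey z [159. 164.]
90 25 161.0 165.0 grey z [161. 165.]
```

View pics/s2c.png

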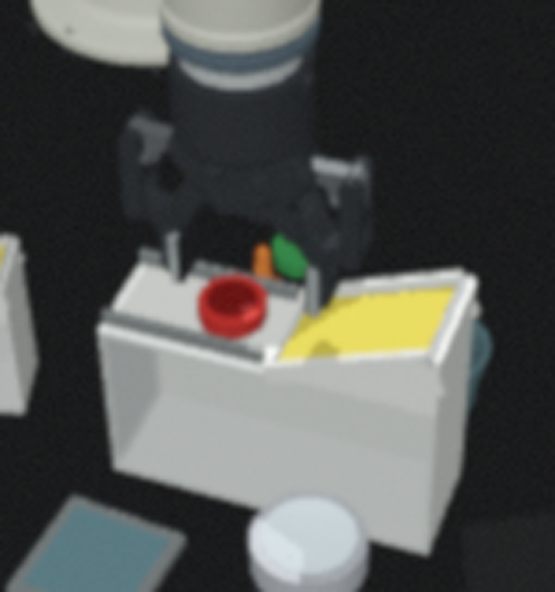

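The view agrees with the model: the cap spans y of about -58 to -16, the rear finger is behind it and the front finger is over the flap. I lower slowly towards ledge height.

```bash
python3 -m creep '[{"dx":0,"dy":0,"dz":7,"wx":0,"wy":0,"wz":0,"fingers":0.88},{"dx":0,"dy":0,"dz":14,"wx":0,"wy":0,"wz":0,"fingers":0.88},{"dx":0,"dy":0,"dz":20,"wx":0,"wy":0,"wz":0,"fingers":0.88},{"dx":0,"dy":0,"dz":24,"wx":0,"wy":0,"wz":0,"fingers":0.88},{"dx":0,"dy":0,"dz":24,"wx":0,"wy":0,"wz":0,"fingers":0.88}]'
python3 look.py s3 | egrep '^(tcp|-?[0-9]+ )' | head -25
```

```text
time_s: 3.32
tool_pos: [0.5353, 0.0659, 0.1118]
tool_rot: [[-0.922, 0.386, -0.001], [0.386, 0.922, -0.0], [0.001, -0.001, -1.0]]
wrist_force: [-0.3, 0.4, 0.6]
opening: 0.0752
grip_force: 0.4
tcp box mm [ -1.  -26.2 112.1] [ 0.24 -0.99 -0.44] 0.07510338675188835
-90 41 119.0 181.0 grey z [119. 181.]
-85 46 117.0 181.0 grey z [118. 180.]
-80 39 119.0 177.0 grey z [119. 177.]
-75 43 119.0 179.0 grey z [119. 178.]
-70 51 117.0 181.0 grey z [118. 179.]
-65 85 119.0 181.0 grey z [120. 175.]
-60 16 119.0 176.0 grey z [119. 169.]
-55 29 120.0 137.0 grey z [120. 127.]
-50 23 127.0 137.0 grey z 
-45 26 133.0 137.0 grey z 
-40 19 132.0 137.0 grey z 
-35 23 120.0 137.0 grey z 
-30 25 122.0 138.0 grey z 
-25 37 119.0 137.0 grey z [119. 122.]
-20 41 117.0 137.0 grey z [118. 127.]
-15 20 117.0 123.0 grey z [118. 123.]
-10 21 117.0 123.0 grey z [117. 122.]
-5 13 116.0 123.0 grey z [116. 123.]
0 3 113.0 114.0 grey z [114. 114.]
5 14 113.0 181.0 grey z [119. 181.]
10 44 117.0 182.0 grey z [132. 181.]
15 75 119.0 181.0 grey z [127. 180.]
20 78 123.0 178.0 grey z [136. 176.]
25 40 125.0 175.0 grey z [144. 175.]
```

View pics/s3c.png

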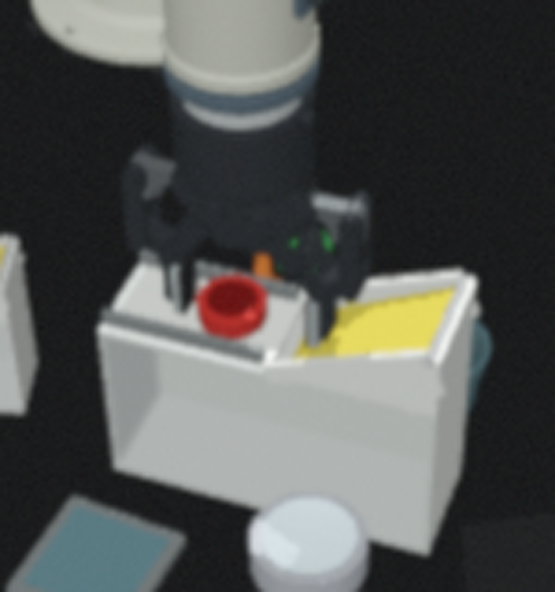

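The front finger has swung the flap's edge down to z≈113, below the ledge, and the cap hasn't moved. Pushing forward now.

```bash
python3 -m creep '[{"dx":0,"dy":5,"dz":2,"wx":0,"wy":0,"wz":0,"fingers":0.88},{"dx":0,"dy":11,"dz":2,"wx":0,"wy":0,"wz":0,"fingers":0.88},{"dx":0,"dy":17,"dz":2,"wx":0,"wy":0,"wz":0,"fingers":0.88},{"dx":0,"dy":23,"dz":2,"wx":0,"wy":0,"wz":0,"fingers":0.88},{"dx":0,"dy":28,"dz":2,"wx":0,"wy":0,"wz":0,"fingers":0.88}]'
python3 look.py s4 | head -1
```

```text
time_s: 4.0
tool_pos: [0.5466, 0.0919, 0.1107]
tool_rot: [[-0.922, 0.386, 0.0], [0.386, 0.922, -0.001], [-0.001, -0.001, -1.0]]
wrist_force: [-2.4, -4.6, 4.8]
opening: 0.0751
grip_force: 2.9
tcp box mm [ -0.9   2.6 110.7] [-1.57 -3.47  4.46] 0.0751792629443614
```

View pics/s4c.png

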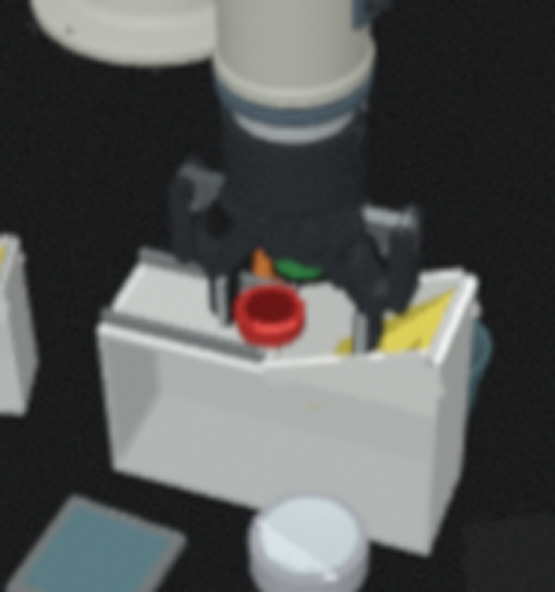

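The cap is moving over the lip at (270,315) ahead of the rear finger, and the flap is held open by the front one. I continue.

```bash
python3 -m creep '[{"dx":0,"dy":6,"dz":0,"wx":0,"wy":0,"wz":0,"fingers":0.88},{"dx":0,"dy":12,"dz":0,"wx":0,"wy":0,"wz":0,"fingers":0.88},{"dx":0,"dy":18,"dz":0,"wx":0,"wy":0,"wz":0,"fingers":0.88},{"dx":0,"dy":24,"dz":0,"wx":0,"wy":0,"wz":0,"fingers":0.88},{"dx":0,"dy":28,"dz":0,"wx":0,"wy":0,"wz":0,"fingers":0.88}]'
python3 look.py s5 | head -1
```

```text
time_s: 4.68
tool_pos: [0.5567, 0.116, 0.1106]
tool_rot: [[-0.922, 0.387, -0.001], [0.387, 0.922, -0.004], [-0.0, -0.004, -1.0]]
wrist_force: [-9.5, -19.9, 8.3]
opening: 0.0751
grip_force: 9.8
tcp box mm [ -0.8  28.1 110.6] [ -6.38 -11.81   5.76] 0.07523619699178391
```

View pics/s5c.png

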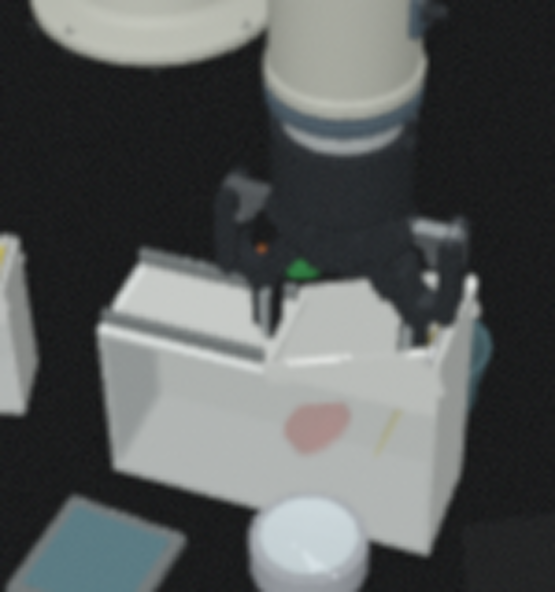

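The cap has dropped inside: it shows through the clear side at (317,427), with the flap held wide at (388,430). Drawing back, then up.

```bash
python3 -m creep '[{"dx":0,"dy":-5,"dz":0,"wx":0,"wy":0,"wz":0,"fingers":0.88},{"dx":0,"dy":-15,"dz":0,"wx":0,"wy":0,"wz":0,"fingers":0.88},{"dx":0,"dy":-25,"dz":0,"wx":0,"wy":0,"wz":0,"fingers":0.88},{"dx":0,"dy":-38,"dz":0,"wx":0,"wy":0,"wz":0,"fingers":0.88},{"dx":0,"dy":-50,"dz":0,"wx":0,"wy":0,"wz":0,"fingers":0.88}]'
python3 -m creep '[{"dx":0,"dy":-3,"dz":-8,"wx":0,"wy":0,"wz":0,"fingers":0.88},{"dx":0,"dy":-3,"dz":-20,"wx":0,"wy":0,"wz":0,"fingers":0.88},{"dx":0,"dy":-3,"dz":-50,"wx":0,"wy":0,"wz":0,"fingers":0.88},{"dx":0,"dy":-3,"dz":-90,"wx":0,"wy":0,"wz":0,"fingers":0.88},{"dx":0,"dy":-3,"dz":-120,"wx":0,"wy":0,"wz":0,"fingers":0.88}]'
python3 -m creep '[{"dx":0,"dy":0,"dz":0,"wx":0,"wy":0,"wz":0,"fingers":0.88},{"dx":0,"dy":0,"dz":0,"wx":0,"wy":0,"wz":0,"fingers":0.88},{"dx":0,"dy":0,"dz":0,"wx":0,"wy":0,"wz":0,"fingers":0.88},{"dx":0,"dy":0,"dz":0,"wx":0,"wy":0,"wz":0,"fingers":0.88},{"dx":0,"dy":0,"dz":0,"wx":0,"wy":0,"wz":0,"fingers":0.88}]'
python3 look.py s6
```

```text
time_s: 5.35
tool_pos: [0.5379, 0.0717, 0.1107]
tool_rot: [[-0.923, 0.386, 0.001], [0.386, 0.923, 0.002], [-0.001, 0.002, -1.0]]
wrist_force: [0.9, 3.4, 6.2]
opening: 0.0751
grip_force: 2.6
time_s: 5.98
tool_pos: [0.5368, 0.0691, 0.2325]
tool_rot: [[-0.923, 0.386, 0.001], [0.386, 0.923, 0.0], [-0.001, 0.001, -1.0]]
wrist_force: [0.6, 0.0, -0.2]
opening: 0.0751
grip_force: 0.0
time_s: 6.6
tool_pos: [0.5365, 0.0688, 0.2297]
tool_rot: [[-0.922, 0.386, -0.001], [0.386, 0.922, -0.0], [0.001, -0.0, -1.0]]
wrist_force: [-0.3, 0.3, 0.2]
opening: 0.0754
grip_force: 0.0
tcp box mm [ -1.1 -23.1 229.8] [ 0.77 -0.38 -0.01] 0.07489316897044038
-90 20 117.0 123.0 grey z [117. 122.]
-85 19 119.0 123.0 grey z [119. 123.]
-80 22 118.0 124.0 grey z [118. 123.]
-75 20 119.0 123.0 grey z [119. 122.]
-70 21 118.0 123.0 grey z [118. 122.]
-65 21 118.0 123.0 grey z [118. 123.]
-60 20 118.0 122.0 grey z [118. 122.]
-55 24 118.0 123.0 grey z [118. 123.]
-50 21 118.0 122.0 grey z [118. 122.]
-45 17 118.0 123.0 grey z [118. 123.]
-40 22 118.0 124.0 grey z [118. 124.]
-35 20 118.0 123.0 grey z [118. 122.]
-30 20 118.0 124.0 grey z [118. 123.]
-25 19 118.0 123.0 grey z [118. 123.]
-20 23 118.0 123.0 grey z [118. 123.]
-15 23 117.0 122.0 grey z [118. 122.]
-10 20 118.0 123.0 grey z [118. 123.]
-5 16 116.0 124.0 grey z [116. 124.]
0 14 121.0 125.0 grey z 
5 22 123.0 127.0 grey z 
10 17 126.0 130.0 grey z 
15 18 127.0 132.0 grey z 
20 19 130.0 135.0 grey z 
25 19 131.0 136.0 grey z 
30 19 134.0 138.0 grey z 
35 18 135.0 140.0 grey z 
40 19 139.0 143.0 grey z 
45 21 141.0 146.0 grey z 
50 20 142.0 147.0 grey z 
55 19 145.0 151.0 grey z 
60 22 147.0 151.0 grey z 
65 19 147.0 154.0 grey z 
70 20 152.0 156.0 grey z 
75 20 153.0 158.0 grey z 
80 18 156.0 160.0 grey z 
85 19 157.0 164.0 grey z [161. 164.]
90 26 161.0 165.0 grey z [161. 165.]
```

View pics/s6c.png

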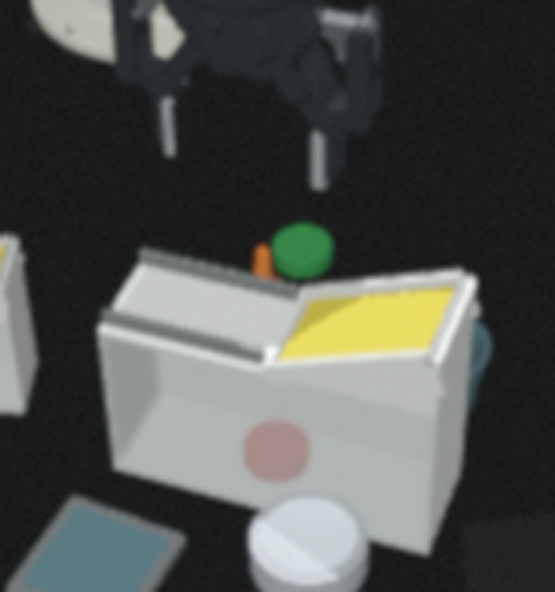

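The cap lies inside at (277,450), the flap is shut at its original height profile, the surroundings look unchanged in view and the gripper is clear. Handing in.

```bash
python3 -c "
from workcell import robot
print(robot.close_job())"
```

```text
the job is handed in; nothing more can be done
None
```

The red cap is in the white return box, the flap has shut behind it, and the job is handed in at about 6.7 s; no finger gripped or lifted the cap, and nothing around the box looked moved in the final picture.

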